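# Level the bottle scale and load its check weight

## Task

Level the bench scale on the cellar bar by turning its two black foot knobs until the platform is level both ways, each front ear flush with the top of the gauge post beside it. Then set the iron check weight, knob up, down in the round recess of the platform without dropping it, leave the scale level, and do not disturb the bottle, jar and bowl.

Things in the scene. Friction and masses are not known exactly. Their poses are not given: they have to be found in the camera images.
- scale: Fixed bench scale. Origin: on the bar under its centre; x points away from the knobs' side, y to the left knob. The 200 x 200 x 22 mm steel platform (top 60 mm above the bar when level) tilts on a ball pivot under its centre. Foot screws stand at (-110, 110) mm left and (-110, -110) mm right; corner ears ride on them, 9 mm up or down at most. The knobs keep their height as they turn.
- knob_left (a joint): Left foot knob's angle (rad): grows clockwise seen from above, 0 when its ear is at level height. Clockwise raises the left ear 5 mm per rad (0.032 rad of tilt per rad, about the line through the pivot and the right screw). The platform is level when both knobs read 0. Stays where left; takes about 0.12 N m. Starts at 0.8 to 1.7 rad.
- knob_right (a joint): Angle (rad) of the right foot knob, the same way: clockwise from above is positive and raises the right ear by 5 mm per rad; 0 at the level height. It starts at -1.7 to -0.6 rad (ear too low).
- knob_left_grip (a point): Middle of the left foot knob, on its vertical axis: a round black fluted knob, 48 mm in diameter (51 mm over the flutes as seen), 36 mm high, spanning 85 to 121 mm above the bar; this point is 103 mm above the bar. Can be gripped across any diameter.
- knob_right_grip (a point): Middle of the right foot knob, the same as the left one: 48 mm in diameter, 36 mm high, this point 103 mm above the bar. This screw leans with the platform by up to 0.06 rad (3 mm at the knob) while the left knob is off 0.
- platform_top (a point): Centre of the top face of the platform, 60 mm above the bar when level. Its z axis is the normal of the platform: the platform is level when this axis is vertical. It gives a little when pressed off-centre (17 N m per rad) and springs back.
- ear_left (a point): Top face of the round aluminium ear (44 mm wide) on the left foot screw, under the knob. Beside it, 35 mm farther out from the platform's centre, stands a fixed square steel gauge post, 16 mm wide, 52 mm high: when the ear's top is flush with the post's top, this corner is at its level height.
- ear_right (a point): The same on the right foot screw, with its own gauge post: top of the ear 52 mm above the bar when at level height.
- seat (a point): Centre of the floor of the round recess in the middle of the platform: 66 mm in diameter, 8 mm deep, floor 52 mm above the bar when level. Its z axis is the normal of the platform.
- weight: Dark iron check weight, about 0.75 kg, loose, standing on the bar knob up. A disc 60 mm in diameter and 34 mm high, above it a neck 20 mm in diameter, and a round grip knob 32 mm in diameter from 48 to 68 mm above the underside. Origin: centre of the underside, z up through the knob.
- jar: Bystander: terracotta jar with a wooden cap, 68 mm in diameter, 75 mm high, loose. Origin: centre of the underside.
- bottle: Bystander: green wine bottle, 76 mm in diameter, 300 mm high, standing. Origin: centre of the underside.
- bowl: Bystander: white bowl, 120 mm in diameter, 50 mm high. Origin: centre of the underside.
Mind the look-alikes: they are no part of the job. Of the things that look like the weight, take the one that is nearest to the robot's base at the start.

How it is judged (in metres and radians):
On the way, in this order (a step that is already met when the one before it is completed fails the run):
1. the platform is level to within 0.7 degrees, before the weight is loaded (angle between platform_top's own z axis and vertical below 0.012 rad and horizontal distance between weight and seat above 0.07 m), for 0.2 s.
2. the weight sits in the recess, knob up (horizontal distance between weight and seat below 0.006 m and z of weight in the frame of seat below 0.003 m and angle between weight's own z axis and vertical below 0.05 rad), for 0.2 s.
At the end, for the whole second after the job is handed in: The platform is level to within 0.7 degrees (0.012 rad), and the weight rests knob up on the floor of the recess (within 3 mm of the floor, 6 mm of its centre, upright to 0.05 rad), released and at rest (all of step 2 and angle between platform_top's own z axis and vertical below 0.012 rad and linear speed of weight below 0.02 m/s); the robot touches nothing.
It fails at once if the weight is dropped into the recess (faster than 0.45 m/s within 25 mm of its floor) (horizontal distance between weight and seat below 0.04 m and z of weight in the frame of seat below 0.025 m and linear speed of weight above 0.45 m/s).
It fails at once if the bottle, jar or bowl is moved by more than 30 mm or knocked over (distance of any of bottle, jar, bowl from where it was at the start of the episode above 0.03 m or angle between any of bottle, jar, bowl's own z axis and vertical above 0.3 rad).
It also fails if it takes over 61 s, if anything falls off the work surface, if the arm or the gripper's body presses on something with over 40 N, if the wrist force passes 120 N, or if a joint passes its speed limit or range.

## Robot

A 6-joint arm with a two-finger parallel gripper is mounted at the origin on the work surface. World frame = base frame: x ahead of the robot, y to its left, z up, the work surface at z = 0. Lengths are in mm, angles in rad, forces in N, time in s.
With the tool pointing down it reaches from about 275 to 750 mm from the base axis. Payload 10.2 kg.
Tool frame: the origin (TCP) lies at the very end of the fingers, on their centre line; the grasp point (between the pads) lies 19 mm behind it; z points along the fingers, y is the direction in which the jaws open and shut (so a half turn about z gives the same grasp; the last joint's range is limited). The gripper opens to 85 mm and grips with 20 to 120 N. Pads are 22 mm wide; open, the fingers measure 114 mm over their backs; the gripper's body (76 mm by 85 mm) begins 54 mm behind the grasp point. The pads swing forward as they close: fully open they stand 13 mm farther back than shut.
Start: joints at [0.91, 0.313, 1.498, -0, 1.331, -0.223], TCP at [222.586, 475.486, 231.294] pointing down, gripper open.
Joint ranges: [-2.94, 2.94], [-0.97, 2.17], [0.19, 2.56], [-1.23, 4.37], [0.02, 3.11], [-2.88, 2.88]. Speed limits (rad/s): [2.39, 2.39, 3.01, 3.14, 3.14, 3.14].

## Interface

Orientations are given as a unit quaternion [w, x, y, z].
In Python, from rig import * gives the robot as it stands. The module is installed in compiled form; this text tells all that it offers.
- The arm moves only by the shell command python3 -m crank 'ROWS' [FORCE]. ROWS is a JSON object of lists of equal length, an entry for each row: "dp": the shift along the world's x, y, z in cm, a list of three; "delta_rot": the turn, a rotation vector about the world's x, y, z in degrees, a list of three; "claw": the closure in counts, from 0 (fully open) to 255 (shut). A call has 1 to 10 rows; each row shifts and turns the commanded pose from where the row before left it; what a row does not reach is not made up. A row lasts 1/10 s, in which the tool goes at most 50 mm and 8.59 degrees, less where a joint would pass 70% of its speed; a pose out of reach is approached as far as the arm can. A call is refused whole if a number of a shift passes 5 or a number of a turn 8.59, either way. A call with a gripper value outside its range is refused whole. The fingers move at their own pace and stop on an object; FORCE is the grip in N (left out, the last holds). Time passes only in rows, so rows that do not move let the fingers close. It gives the time, the measured TCP pose, the force and the opening at its end, in the units of the state.
- sense(): the state, without advancing time (a new reading comes with each control period).
- capture(name): name is "side" or "top" or "wrist"; returns (picture, depth): 400x640x3 uint8, red, green, blue; 400x640 float32, mm along the optical axis (not along the pixel's ray), 0 where there is no reading.
- camera_model(name): a dict with "fx", "fy", "cx", "cy" (pixels), "cam_to_world" (4x4, takes a point from camera to world coordinates); the wrist camera has in their place "T_tool_cam" (4x4, takes a point from camera to tool coordinates, whose origin is the TCP and whose axes are the flange's). Camera axes: x right, y up, looking along -z (the intrinsics and any distortion apply to the point x, -y, -z); pixel columns grow to the right and rows downward; lengths in mm; the calibration is good to about 2 mm. The wrist camera is an equidistant fisheye: a pixel r from the principal point sees the ray r / f radians off the axis. A picture is of the moment at which its call begins: read the wrist's pose just before it. camera_model takes no time and is no camera call.
- finish_job(): hands the job in, once; it reports no verdict.
Trained networks look in the newest picture that a camera, given by its name, has taken for a name from the list of things; names that differ only in an ending like _2 or _b are one class to them, and where a whole thing is asked for, a point or a joint stands for the part that bears it (a point fixed in the world has none). Each returns a list of dicts, best first, with "p" (0 to 1); they miss things now and then, are a little off and sometimes report something else, mostly with a low value. They report only what shows in the picture. A call takes as long as a camera call. They do not tell look-alikes from the thing itself.
- boxes_of(camera, target): "centre" ([column, row] in pixels, amid what is visible of it).
- masks_of(camera, target): "region" (400x640 bool, what is visible of it) and "centre" ([column, row] in pixels, amid what is visible of it).
- pinpoint(camera, target): "centre" ([column, row] in pixels: a listed point, or the origin of a listed thing).
The state is a dict: "time_s": time; "joints": joint angles; "dq": joint speeds; "tau": joint torques, N m; "eef_pos": TCP position; "ee_rot": TCP orientation; "force": force on the tool from outside, world axes, zero at the start; "wrist_torque": the same for the moment, N m; "grip_width": opening from 0.0 (shut) to 1.0 (fully open).
Only numpy, scipy, OpenCV 4.12 (cv2) and the standard library are available. Lean on these libraries where they do the work, as an engineer would, in place of code of your own. Each camera call takes 0.05 s, during which the arm holds its last target.

## Working session

There is one attempt and no reset: what is moved stays moved. The work goes in short steps, Python scripts to look and compute and a shell command to move; the robot and the scene stay as the last step left them, time stands still between calls to the robot, and variables do not carry over. Pictures are saved under pics/ and viewed, and the job is handed in when it is done.

```bash
mkdir -p pics; cat > h.py <<'E'
from rig import *
import numpy as np, cv2, json
def save(n,im,s=1):
    im=cv2.cvtColor(im,cv2.COLOR_RGB2BGR)
    if s!=1: im=cv2.resize(im,None,fx=s,fy=s,interpolation=cv2.INTER_CUBIC)
    cv2.imwrite('pics/'+n+'.png',im)
def w(cam,c,r,d):
    m=camera_model(cam);T=np.array(m['cam_to_world'])
    return (T@np.array([(c-m['cx'])/m['fx']*d,-(r-m['cy'])/m['fy']*d,-d,1]))[:3]
def ray_z(cam,c,r,z):
    T=np.array(camera_model(cam)['cam_to_world']);o=T[:3,3];p=w(cam,c,r,1000.)
    return o+(p-o)*(z-o[2])/(p[2]-o[2])
def proj(cam,P):
    m=camera_model(cam);q=np.linalg.inv(np.array(m['cam_to_world']))@np.r_[P,1]
    return m['cx']+m['fx']*q[0]/-q[2], m['cy']-m['fy']*q[1]/-q[2]
def st():
    s=sense(); print({k:np.round(v,3).tolist() for k,v in s.items()}); return s
E
python3 - <<'E'
from h import *
np.set_printoptions(suppress=True,precision=2)
st()
for c in ['top','side']:
    im,d=capture(c); save(c+'0',im); m=camera_model(c); print(c,m)
    np.save(c+'0d.npy',d); np.save(c+'0.npy',im)
for c in ['top','side']:
    for t in ['weight','knob_left_grip','knob_right_grip','seat']:
        print(c,t,[(np.round(x['centre'],1).tolist(),round(x['p'],2)) for x in pinpoint(c,t)])
im,d=capture('wrist'); save('wrist0',im)
E
```

```text
{'time_s': 0.0, 'joints': [0.91, 0.313, 1.498, -0.0, 1.331, -0.223], 'dq': [-0.001, -0.001, -0.0, 0.001, -0.0, 0.001], 'tau': [0.001, -41.227, -25.974, -0.0, 0.004, -0.0], 'eef_pos': [222.406, 475.271, 230.725], 'ee_rot': [-0.0, 0.217, 0.976, -0.001], 'force': [0.507, -0.875, -0.074], 'wrist_torque': [0.036, -0.034, 0.04], 'grip_width': 0.996}
top {'fx': 518.9248962092239, 'fy': 518.9248962092239, 'cx': 316.82684642151423, 'cy': 191.91906426742293, 'cam_to_world': array([[  -0.01,    1.  ,   -0.09,  378.86],
       [  -1.  ,   -0.01,   -0.  ,   34.34],
       [  -0.  ,    0.09,    1.  , 1467.75],
       [   0.  ,    0.  ,    0.  ,    1.  ]])}
side {'fx': 395.3946335563799, 'fy': 395.3946335563799, 'cx': 317.9845458557026, 'cy': 203.60306614920336, 'cam_to_world': array([[   0.99,    0.07,   -0.09,  387.17],
       [  -0.12,    0.73,   -0.67, -719.95],
       [   0.02,    0.68,    0.73,  942.34],
       [   0.  ,    0.  ,    0.  ,    1.  ]])}
top weight [([479.0, 166.5], 0.87), ([443.8, 215.8], 0.83), ([399.7, 158.9], 0.64), ([480.8, 211.8], 0.57)]
top knob_left_grip [([269.6, 208.6], 0.69)]
top knob_right_grip [([355.6, 194.8], 0.64)]
top seat [([305.5, 163.9], 0.86)]
side weight [([307.2, 343.2], 0.92), ([324.8, 383.4], 0.79), ([368.4, 293.7], 0.76), ([383.9, 382.1], 0.7)]
side knob_left_grip [([301.7, 179.9], 0.71)]
side knob_right_grip [([321.8, 231.5], 0.62), ([347.8, 205.2], 0.18)]
side seat [([345.4, 205.4], 0.7)]
```

View pics/top0.png

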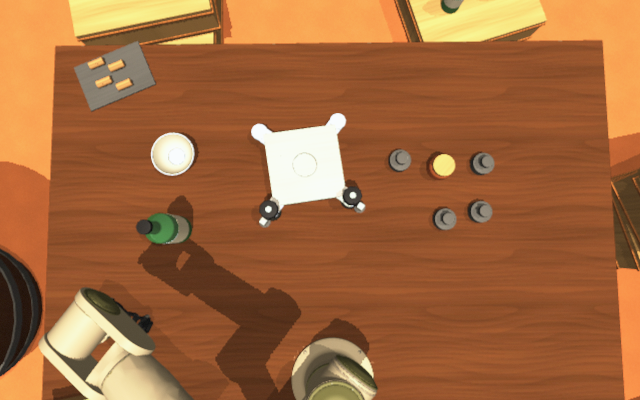

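View pics/side0.png

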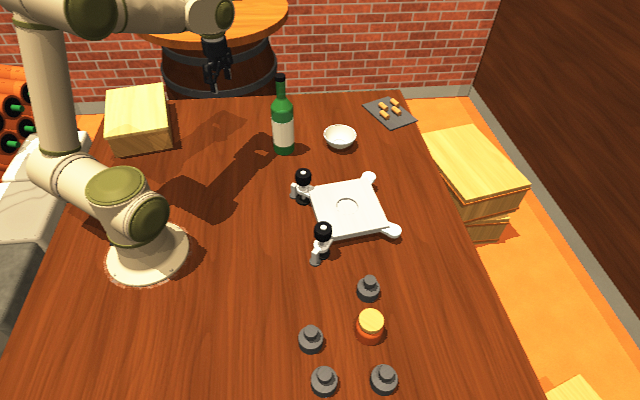

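View pics/wrist0.png

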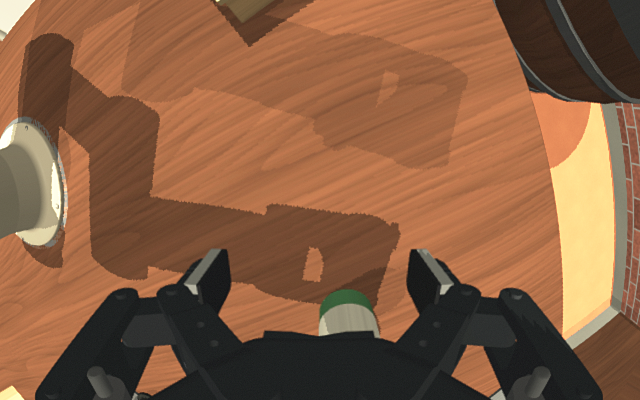

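```bash
python3 - <<'E'
from h import *
np.set_printoptions(suppress=True,precision=1)
for n,px in [('top',[(479,166.5),(443.8,215.8),(399.7,158.9),(480.8,211.8)]),('side',[(307.2,343.2),(324.8,383.4),(368.4,293.7),(383.9,382.1)])]:
    for p in px:
        q=ray_z(n,*p,0); print(n,p,q,np.hypot(q[0],q[1]))
for n,l,r,s in [('top',(269.6,208.6),(355.6,194.8),(305.5,163.9)),('side',(301.7,179.9),(321.8,231.5),(345.4,205.4))]:
    print(n,ray_z(n,*l,103),ray_z(n,*r,103),ray_z(n,*s,52))
im=np.load('side0.npy'); save('s_c',im[130:280,220:420],4)
im=np.load('top0.npy'); save('t_c',im[130:240,240:520],2.8)
E
```

```text
top (479, 166.5) [ 580.6 -424.2    0. ] 719.0539180189027
top (443.8, 215.8) [ 441.  -319.7    0. ] 544.7107689876034
top (399.7, 158.9) [ 604.5 -198.9    0. ] 636.4099308666284
top (480.8, 211.8) [ 451.4 -424.5    0. ] 619.6858378429575
side (307.2, 343.2) [ 426.9 -316.2    0. ] 531.2589126839938
side (324.8, 383.4) [ 457.6 -414.5    0. ] 617.3522272124171
side (368.4, 293.7) [ 604.  -198.2    0. ] 635.701572973609
side (383.9, 382.1) [ 592.9 -426.7    0. ] 730.526044256591
top [459.7 163.  103. ] [494.1 -64.  103. ] [585.   68.9  52. ]
side [456.8 151.6 103. ] [492.9 -54.8 103. ] [583.9  79.5  52. ]
```

View pics/s_c.png

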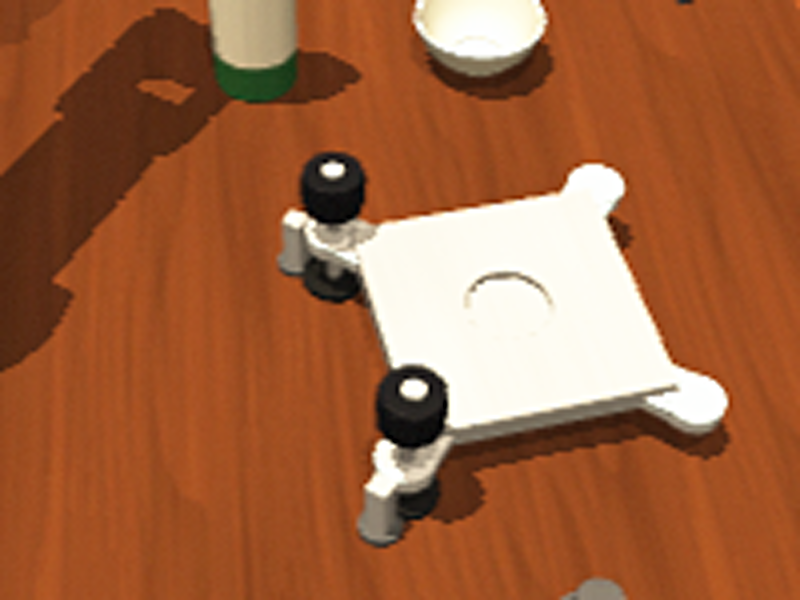

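View pics/t_c.png

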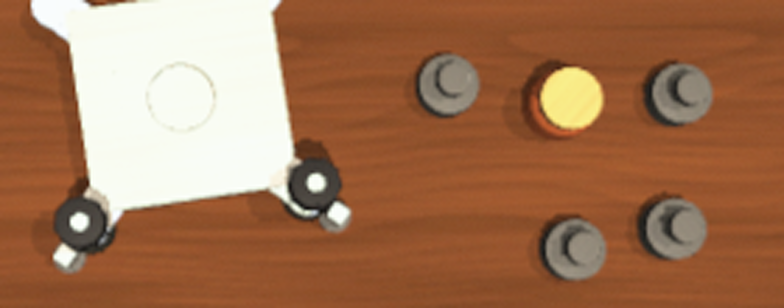

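```bash
cat >> h.py <<'E'
def cloud(cam,d):
    m=camera_model(cam);T=np.array(m['cam_to_world']);v,u=np.mgrid[:400,:640]
    P=np.stack([(u-m['cx'])/m['fx']*d,-(v-m['cy'])/m['fy']*d,-d],-1)@T[:3,:3].T+T[:3,3]
    P[d<=0]=np.nan; return P
def fit(P,tol=6):
    c=np.array([0,0,np.median(P[:,2])])
    for t in (30,15,tol,tol):
        r=P[:,2]-(P[:,:2]@c[:2]+c[2]); k=abs(r)<t
        c=np.linalg.lstsq(np.c_[P[k][:,:2],np.ones(k.sum())],P[k][:,2],rcond=None)[0]
    r=P[:,2]-(P[:,:2]@c[:2]+c[2]);k=abs(r)<tol
    return c,k.sum(),r[k].std()
def tilt(cam,d,C,yaw,half=85,rin=38):
    """plane fit of platform relative to local table plane; C centre(x,y), yaw scale x axis"""
    P=cloud(cam,d).reshape(-1,3);P=P[np.isfinite(P[:,2])]
    ex=np.array([np.cos(yaw),np.sin(yaw)]);ey=np.array([-ex[1],ex[0]])
    L=np.c_[(P[:,:2]-C)@ex,(P[:,:2]-C)@ey,P[:,2]]
    k=(abs(L[:,0])<half)&(abs(L[:,1])<half)&(np.hypot(L[:,0],L[:,1])>rin)&(L[:,2]>25)&(L[:,2]<100)
    a,n,s=fit(L[k])
    t=(np.hypot(L[:,0],L[:,1])<330)&(abs(L[:,2])<14)
    b,nb,sb=fit(L[t])
    dl=a-b
    hl=(dl[0]*-110+dl[1]*110);hr=(dl[0]*-110-dl[1]*110)
    print(cam,'n',n,nb,'sd',round(s,2),round(sb,2),'table',np.round(b,4),'rel',np.round(dl,4),'knobL',round(hl/5,3),'knobR',round(hr/5,3),'tilt',round(float(np.hypot(*dl[:2])),4))
E
python3 - <<'E'
from h import *
np.set_printoptions(suppress=True,precision=1)
C=np.array([584.5,74]);yaw=np.arctan2(157.+60,458-493.)-np.pi/2
print('yaw',yaw)
for cam in ['top','side']:
    d=np.load(cam+'0d.npy'); tilt(cam,d,C,yaw)
    P=cloud(cam,d)
    k=(P[...,2]>95)&(P[...,2]<135)&(np.hypot(P[...,0]-585,P[...,1]-74)<210)
    n,lab,stt,cen=cv2.connectedComponentsWithStats(k.astype(np.uint8))
    for i in range(1,n):
        if stt[i,4]>30:
            Q=P[lab==i]; t=Q[Q[:,2]>112]
            print(cam,stt[i],np.median(Q,0),'top',t.mean(0) if len(t) else None,len(t),(t.min(0)+t.max(0))/2, np.ptp(t,axis=0))
E
```

```text
yaw 0.15991312315821937
top n 3078 32354 sd 2.62 2.72 table [-0.   0.   0.4] rel [ 0.   0.1 60. ] knobL 1.421 knobR -1.494 tilt 0.0663
top [342 186  20  19 292] [492.  -52.9 121.3] top [493.1 -52.8 121.5] 272 [492.3 -53.5 121.2] [48.5 47.4 18.3]
top [259 199  20  20 289] [457.8 165.2 121.3] top [459.  165.6 121.2] 278 [459.1 166.  120.9] [49.6 47.  16.1]
side n 1987 21751 sd 1.79 1.84 table [-0.   0.  -0.4] rel [-0.   0.1 60.1] knobL 1.442 knobR -1.372 tilt 0.064
side [294 168  17  17 226] [459.9 154.3 119.1] top [459.3 161.7 119.8] 161 [459.2 164.6 119.1] [48.8 49.6 14.1]
side [313 221  19  20 294] [492.9 -62.4 118.9] top [493.8 -57.  119.6] 225 [494.5 -54.6 119. ] [47.7 47.8 13.9]
```

```bash
python3 - <<'E'
from h import *
np.set_printoptions(suppress=True,precision=1)
for cam,sl in [('top',(slice(200,250),slice(130,195))),('side',(slice(75,160),slice(265,300)))]:
    P=cloud(cam,np.load(cam+'0d.npy'))[sl].reshape(-1,3); P=P[P[:,2]>40]; 
    for lo,hi in ((40,180),(200,320)):
        q=P[(P[:,2]>lo)&(P[:,2]<hi)]; print(cam,lo,len(q),q.min(0) if len(q) else '',q.max(0) if len(q) else '')
P=cloud('top',np.load('top0d.npy'))[195:235,425:465].reshape(-1,3)
for lo,hi in ((26,45),(58,80)):
    q=P[(P[:,2]>lo)&(P[:,2]<hi)];print('weight',len(q),q.min(0),q.max(0),(q.min(0)+q.max(0))/2)
im=np.load('top0.npy');save('w_c',im[140:240,380:510],6)
E
```

```text
top 40 393 [374.  390.7  40.8] [448.5 422.7 179.1]
top 200 580 [382.2 397.7 200. ] [440.7 451.  305.3]
side 40 714 [373.8 386.3  40.1] [450.4 432.5 179.6]
side 200 359 [383.6 396.7 200.2] [440.2 437.9 302.9]
weight 251 [ 403.3 -342.5   26.3] [ 461.4 -284.3   44.3] [ 432.3 -313.4   35.3]
weight 116 [ 418.6 -329.    58.7] [ 448.4 -298.7   76.9] [ 433.5 -313.9   67.8]
```

View pics/w_c.png

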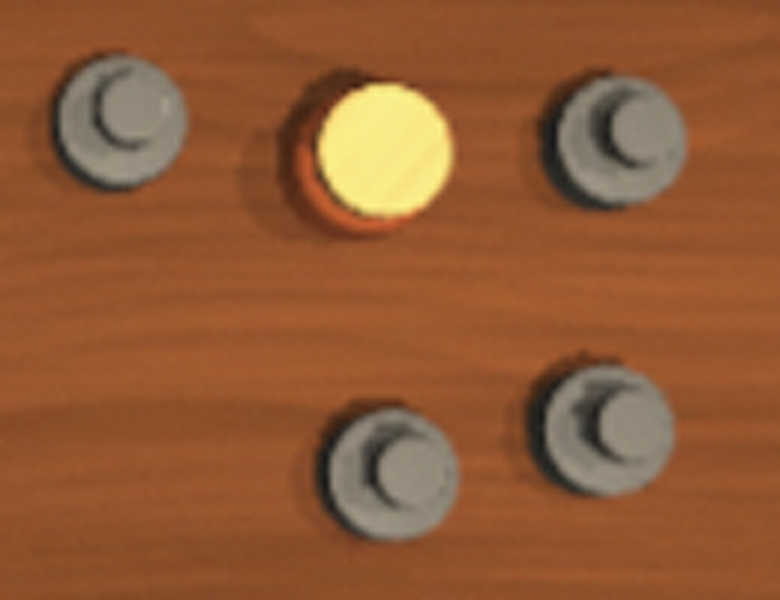

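```bash
python3 -m crank '{"dp":[[0,-4,0],[0,-4,0],[0,-4,0],[3.5,-2.4,0],[3.5,-2.4,0],[3.5,-2.4,0],[3.5,-2.4,0],[3.5,-2.4,0],[3.5,-2.4,0],[0,0,0]],"delta_rot":[[0,0,0],[0,0,0],[0,0,0],[0,0,-7.5],[0,0,-7.5],[0,0,-7.5],[0,0,-7.5],[0,0,-7.5],[0,0,-7.5],[0,0,0]],"claw":[0,0,0,0,0,0,0,0,0,0]}' 40
```

```text
time_s: 1.55
eef_pos: [435.6, 208.9, 230.9]
ee_rot: [0.0, 0.577, 0.816, -0.0]
force: [-0.6, 0.2, -0.2]
grip_width: 1.001
```

```bash
python3 -m crank '{"dp":[[2.3,-2.1,0],[0,-2.2,-2],[0,0,-4],[0,0,-3],[0,0,0],[0,0,0]],"delta_rot":[[0,0,0],[0,0,0],[0,0,0],[0,0,0],[0,0,0],[0,0,0]],"claw":[0,0,0,0,0,0]}' 40; python3 - <<'E'
from h import *
st()
im,d=capture('wrist');save('wr1',im)
for t in ['knob_left_grip']: print([(x['centre'],x['p']) for x in pinpoint('wrist',t)])
m=camera_model('wrist');print(m)
E
```

```text
time_s: 2.15
eef_pos: [455.8, 168.8, 142.2]
ee_rot: [0.0, 0.574, 0.819, 0.0]
force: [0.5, 0.7, 0.3]
grip_width: 1.006
{'time_s': 2.15, 'joints': [0.113, 0.321, 1.736, 0.0, 1.084, -0.235], 'dq': [-0.0, -0.025, -0.026, -0.0, 0.0, 0.002], 'tau': [-0.157, -36.478, -21.401, -0.004, -0.048, -0.003], 'eef_pos': [455.759, 168.837, 142.246], 'ee_rot': [0.0, 0.574, 0.819, 0.0], 'force': [0.534, 0.682, 0.3], 'wrist_torque': [-0.03, 0.032, -0.05], 'grip_width': 1.006}
[([326.1, 236.8], 0.6)]
{'fx': 309.70691628693146, 'fy': 309.70691628693146, 'cx': 318.3368681226222, 'cy': 203.6694267226913, 'T_tool_cam': array([[-7.61683353e-04,  9.64884967e-01,  2.62671696e-01,
         6.61430679e+01],
       [ 9.99999643e-01,  8.30746284e-04, -1.51868359e-04,
         4.24266602e-01],
       [-3.64749032e-04,  2.62671487e-01, -9.64885256e-01,
        -1.43169542e+02],
       [ 0.00000000e+00,  0.00000000e+00,  0.00000000e+00,
         1.00000000e+00]])}
```

View pics/wr1.png

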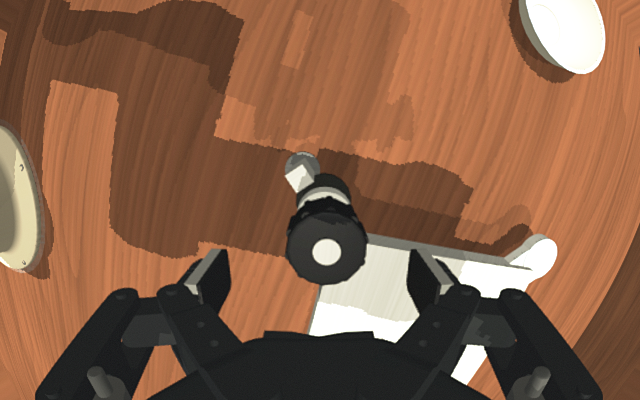

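```bash
cat >> h.py <<'E'
from scipy.spatial.transform import Rotation as Ro
def wray(px,z,s):
    m=camera_model('wrist');v=np.array([px[0]-m['cx'],px[1]-m['cy']]);r=np.hypot(*v);th=r/m['fx']
    dirc=np.array([np.sin(th)*v[0]/r,-np.sin(th)*v[1]/r,-np.cos(th)])
    T=np.array(m['T_tool_cam']);q=s['ee_rot'];R=Ro.from_quat([q[1],q[2],q[3],q[0]]).as_matrix()
    o=R@T[:3,3]+s['eef_pos'];dd=R@(T[:3,:3]@dirc)
    return o+dd*(z-o[2])/dd[2]
E
python3 - <<'E'
from h import *
s=sense()
print(wray((326,252),121,s))
im,d=capture('wrist')
print('post', wray((299,172),52,s))
E
```

```text
[463.80803188 162.98384065 121.        ]
post [433.79875279 189.9027869   52.        ]
```

```bash
python3 -m crank '{"dp":[[0.5,-0.4,-3],[0,0,-2.9],[0,0,0],[0,0,0],[0,0,0],[0,0,0],[0,0,0],[0,0,0],[0,0,0],[0,0,0]],"delta_rot":[[0,0,0],[0,0,0],[0,0,0],[0,0,0],[0,0,0],[0,0,0],[0,0,0],[0,0,0],[0,0,0],[0,0,0]],"claw":[0,0,0,60,80,100,120,140,160,160]}' 30; python3 - <<'E'
from h import *
st()
E
```

```text
time_s: 3.3
eef_pos: [462.0, 164.9, 83.9]
ee_rot: [0.001, 0.574, 0.819, 0.002]
force: [1.3, 1.9, 6.3]
grip_width: 0.552
{'time_s': 3.3, 'joints': [0.103, 0.412, 1.784, 0.001, 0.941, -0.245], 'dq': [0.001, -0.0, 0.001, 0.001, -0.0, -0.0], 'tau': [-0.79, -37.04, -17.622, -0.352, 0.413, 0.042], 'eef_pos': [461.975, 164.873, 83.916], 'ee_rot': [0.001, 0.574, 0.819, 0.002], 'force': [1.322, 1.937, 6.266], 'wrist_torque': [0.31, -0.251, 0.123], 'grip_width': 0.552}
```

```bash
python3 -m crank '{"dp":[[0,0,0],[0,0,0],[0,0,0],[0,0,0],[0,0,0],[0,0,0],[0,0,0],[0,0,0],[0,0,0],[0,0,0]],"delta_rot":[[0,0,4],[0,0,8],[0,0,8.5],[0,0,8.5],[0,0,8.5],[0,0,8.5],[0,0,8.5],[0,0,8.5],[0,0,8.5],[0,0,8.5]],"claw":[160,160,160,160,160,160,160,160,160,160]}' 30; python3 - <<'E'
from h import *
st()
C=np.array([584.7,73]);
for c in ('top','side'):
    im,d=capture(c); save(c+'1',im); tilt(c,d,C,.154)
E
```

```text
time_s: 4.3
eef_pos: [461.5, 164.3, 83.9]
ee_rot: [0.001, -0.089, 0.996, -0.0]
force: [-1.0, -2.7, 10.2]
grip_width: 0.555
{'time_s': 4.3, 'joints': [0.103, 0.412, 1.784, -0.0, 0.943, -1.647], 'dq': [-0.001, 0.001, -0.002, 0.0, 0.001, -1.471], 'tau': [1.777, -36.104, -18.461, 0.289, -0.362, 1.8], 'eef_pos': [461.527, 164.288, 83.895], 'ee_rot': [0.001, -0.089, 0.996, -0.0], 'force': [-1.023, -2.746, 10.178], 'wrist_torque': [-0.168, 0.239, -0.2], 'grip_width': 0.555}
top n 2881 28139 sd 2.62 2.73 table [-0.0013  0.0007  0.3821] rel [2.92000e-02 3.35000e-02 5.99338e+01] knobL 0.095 knobR -1.378 tilt 0.0444
side n 1964 21662 sd 1.77 1.85 table [-0.0005  0.0012 -0.3432] rel [3.31000e-02 3.13000e-02 5.99692e+01] knobL -0.038 knobR -1.416 tilt 0.0455
```

View pics/side1.png

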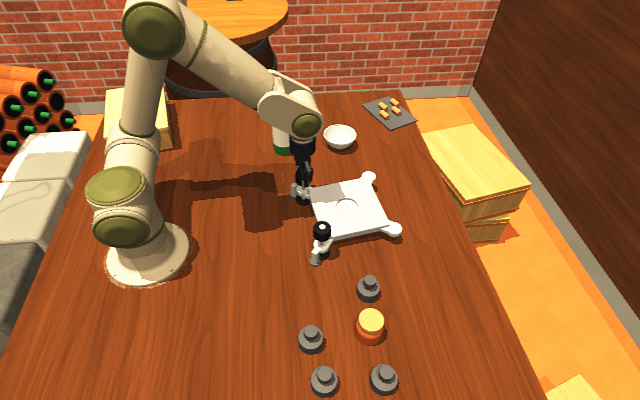

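```bash
python3 -m crank '{"dp":[[0,0,0],[0,0,0],[0,0,0],[0,0,3],[0,0,4],[0.6,-4.3,0],[0.7,-4.4,0],[0.7,-4.3,0],[0.7,-4.4,0],[0.6,-4.3,0]],"delta_rot":[[0,0,0],[0,0,0],[0,0,0],[0,0,0],[0,0,0],[0,0,0],[0,0,0],[0,0,0],[0,0,0],[0,0,0]],"claw":[120,60,0,0,0,0,0,0,0,0]}' 30; python3 -m crank '{"dp":[[0,0,0],[0,0,0]],"delta_rot":[[0,0,0],[0,0,0]],"claw":[0,0]}'; python3 - <<'E'
from h import *
s=st()
im,d=capture('wrist');save('wr2',im)
C=np.array([584.7,73]);
for c in ('top','side'):
    im,d=capture(c); tilt(c,d,C,.154)
E
```

```text
time_s: 5.4
eef_pos: [493.5, -54.3, 152.4]
ee_rot: [-0.0, -0.086, 0.996, 0.0]
force: [0.3, 0.7, 0.7]
grip_width: 1.001
time_s: 5.6
eef_pos: [493.4, -52.9, 152.1]
ee_rot: [-0.0, -0.086, 0.996, 0.0]
force: [1.0, 0.8, -0.4]
grip_width: 1.002
{'time_s': 5.6, 'joints': [-0.344, 0.33, 1.694, 0.0, 1.118, -2.086], 'dq': [0.043, -0.01, 0.012, 0.003, -0.0, 0.003], 'tau': [-1.993, -39.06, -23.973, -0.088, -0.048, -0.086], 'eef_pos': [493.379, -52.946, 152.083], 'ee_rot': [-0.0, -0.086, 0.996, 0.0], 'force': [0.989, 0.846, -0.379], 'wrist_torque': [-0.003, -0.008, -0.067], 'grip_width': 1.002}
top n 2794 26380 sd 2.61 2.73 table [-0.0013  0.001   0.4142] rel [2.91000e-02 3.34000e-02 5.99089e+01] knobL 0.095 knobR -1.376 tilt 0.0443
side n 1386 20646 sd 1.77 1.86 table [-0.0004  0.0012 -0.3605] rel [2.94000e-02 3.09000e-02 6.00083e+01] knobL 0.034 knobR -1.328 tilt 0.0427
```

View pics/wr2.png

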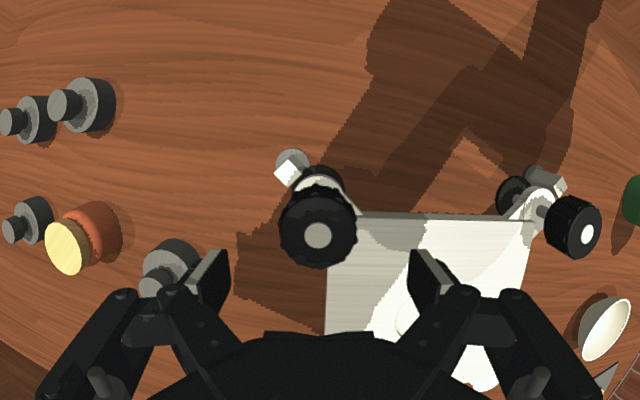

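```bash
python3 - <<'E'
from h import *
s=sense(); print(s['eef_pos'],wray((318.5,236),121,s))
E
```

```text
[493.40903275 -51.41802162 152.27567877] [495.26158545 -51.11222208 121.        ]
```

```bash
python3 -m crank '{"dp":[[0.1,0,-3.4],[0,0,-3.4],[0,0,0],[0,0,0],[0,0,0],[0,0,0],[0,0,0],[0,0,0],[0,0,0],[0,0,0]],"delta_rot":[[0,0,0],[0,0,0],[0,0,0],[0,0,0],[0,0,0],[0,0,0],[0,0,0],[0,0,0],[0,0,0],[0,0,0]],"claw":[0,0,0,60,80,100,120,140,160,160]}' 30; python3 - <<'E'
from h import *
st()
E
```

```text
time_s: 6.75
eef_pos: [494.9, -53.0, 84.8]
ee_rot: [0.0, -0.086, 0.996, -0.0]
force: [-2.9, -4.9, 4.9]
grip_width: 0.554
{'time_s': 6.75, 'joints': [-0.342, 0.426, 1.759, -0.001, 0.955, -2.086], 'dq': [-0.003, 0.002, -0.001, -0.002, -0.002, 0.0], 'tau': [2.571, -38.727, -19.222, 0.821, 0.055, -0.066], 'eef_pos': [494.88, -52.959, 84.756], 'ee_rot': [0.0, -0.086, 0.996, -0.0], 'force': [-2.856, -4.933, 4.928], 'wrist_torque': [-0.673, 0.157, -0.026], 'grip_width': 0.554}
```

```bash
python3 -m crank '{"dp":[[0,0,0],[0,0,0],[0,0,0],[0,0,0],[0,0,0],[0,0,0],[0,0,0],[0,0,0],[0,0,0],[0,0,0]],"delta_rot":[[0,0,-5],[0,0,-8.5],[0,0,-8.5],[0,0,-8.5],[0,0,-8.5],[0,0,-8.5],[0,0,-8.5],[0,0,-8.5],[0,0,-8.5],[0,0,-5]],"claw":[160,160,160,160,160,160,160,160,160,160]}' 30; python3 -m crank '{"dp":[[0,0,0],[0,0,0],[0,0,0]],"delta_rot":[[0,0,0],[0,0,0],[0,0,0]],"claw":[160,160,160]}';  python3 - <<'E'
from h import *
st()
C=np.array([584.7,73]);
for c in ('top','side','top','side'):
    im,d=capture(c); save(c+'2',im); tilt(c,d,C,.154)
E
```

```text
time_s: 7.75
eef_pos: [493.6, -54.8, 84.8]
ee_rot: [-0.0, 0.562, 0.827, -0.002]
force: [-12.7, -18.2, 10.4]
grip_width: 0.556
time_s: 8.05
eef_pos: [493.8, -54.9, 84.8]
ee_rot: [0.0, 0.56, 0.829, -0.002]
force: [-10.4, -18.0, 10.5]
grip_width: 0.555
{'time_s': 8.05, 'joints': [-0.345, 0.425, 1.76, -0.006, 0.957, -0.724], 'dq': [-0.0, -0.0, -0.001, 0.002, -0.001, -0.001], 'tau': [9.624, -36.661, -19.826, 3.932, -0.975, -0.079], 'eef_pos': [493.788, -54.877, 84.833], 'ee_rot': [0.0, 0.56, 0.829, -0.002], 'force': [-10.38, -18.02, 10.531], 'wrist_torque': [-2.764, 1.652, -0.078], 'grip_width': 0.555}
top n 2845 26891 sd 2.67 2.71 table [-0.0014  0.001   0.4224] rel [-6.00000e-04  2.70000e-03  5.99343e+01] knobL 0.073 knobR -0.045 tilt 0.0028
side n 1189 20033 sd 1.65 1.85 table [-0.0005  0.0012 -0.3436] rel [ 0.00000e+00 -1.00000e-04  5.98724e+01] knobL -0.003 knobR 0.002 tilt 0.0001
top n 2839 26901 sd 2.65 2.74 table [-0.0013  0.001   0.3606] rel [-1.4000e-03 -1.9000e-03  5.9967e+01] knobL -0.01 knobR 0.073 tilt 0.0024
side n 1192 20045 sd 1.72 1.84 table [-0.0004  0.0012 -0.3343] rel [ 2.30000e-03 -3.00000e-04  5.98772e+01] knobL -0.059 knobR -0.044 tilt 0.0024
```

```bash
python3 -m crank '{"dp":[[0,0,0],[0,0,0],[0,0,0],[0,0,3],[0,0,4],[0,0,0]],"delta_rot":[[0,0,0],[0,0,0],[0,0,0],[0,0,0],[0,0,0],[0,0,0]],"claw":[120,60,0,0,0,0]}' 30; python3 -m crank '{"dp":[[-0.8,-3.4,0],[-0.8,-3.4,0],[-1,-4.3,0],[-1,-4.3,0],[-1,-4.3,0],[-0.8,-3.4,0],[-0.5,-2.6,0],[0,0,0],[0,0,0],[0,0,0]],"delta_rot":[[0,0,0],[0,0,0],[0,0,0],[0,0,0],[0,0,0],[0,0,0],[0,0,0],[0,0,0],[0,0,0],[0,0,0]],"claw":[0,0,0,0,0,0,0,0,0,0]}';  python3 - <<'E'
from h import *
s=st()
im,d=capture('wrist');save('wr3',im)
C=np.array([584.7,73]);
for c in ('top','side','top','side'):
    im,d=capture(c); save(c+'3',im); tilt(c,d,C,.154)
save('s3c',im[130:280,220:420],4)
s=sense();print(s['eef_pos'])
print([(x['centre'],x['p']) for x in pinpoint('side','seat')])
E
```

```text
time_s: 8.85
eef_pos: [496.6, -52.6, 158.4]
ee_rot: [0.004, 0.56, 0.829, 0.001]
force: [0.5, -0.5, -0.8]
grip_width: 0.998
time_s: 9.85
eef_pos: [435.8, -308.3, 153.8]
ee_rot: [-0.0, 0.559, 0.829, 0.0]
force: [0.1, 0.6, 0.4]
grip_width: 1.006
{'time_s': 9.85, 'joints': [-0.836, 0.405, 1.579, 0.0, 1.158, -1.219], 'dq': [0.006, -0.005, -0.003, -0.003, 0.002, -0.001], 'tau': [-0.71, -43.132, -24.091, -0.013, -0.012, 0.002], 'eef_pos': [435.808, -308.334, 153.846], 'ee_rot': [-0.0, 0.559, 0.829, 0.0], 'force': [0.149, 0.592, 0.436], 'wrist_torque': [-0.025, 0.054, -0.01], 'grip_width': 1.006}
top n 3055 30899 sd 2.63 2.72 table [-0.0015  0.0009  0.3747] rel [-1.80000e-03  9.00000e-04  5.98723e+01] knobL 0.06 knobR 0.022 tilt 0.002
side n 1101 15196 sd 1.75 1.84 table [-0.0005  0.0013 -0.3335] rel [1.00000e-03 8.00000e-04 5.98606e+01] knobL -0.006 knobR -0.04 tilt 0.0013
top n 3064 30901 sd 2.58 2.72 table [-0.0016  0.0007  0.4155] rel [-8.00000e-04  1.90000e-03  5.99026e+01] knobL 0.06 knobR -0.024 tilt 0.0021
side n 1092 15197 sd 1.68 1.83 table [-0.0004  0.0013 -0.3375] rel [-2.90000e-03  2.00000e-04  5.99872e+01] knobL 0.07 knobR 0.059 tilt 0.0029
[ 435.83189599 -308.93211675  154.34921446]
[([347.1, 207.3], 0.56)]
```

View pics/wr3.png

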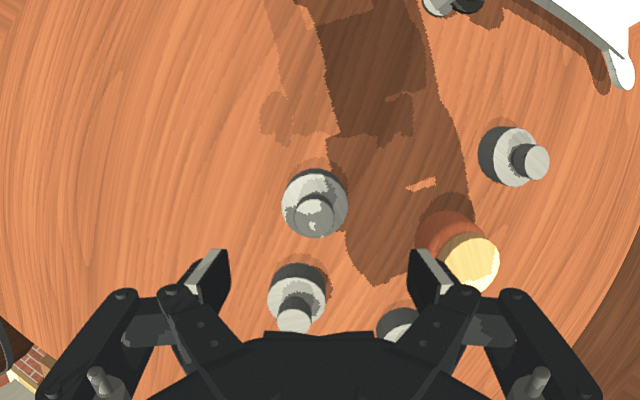

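View pics/s3c.png

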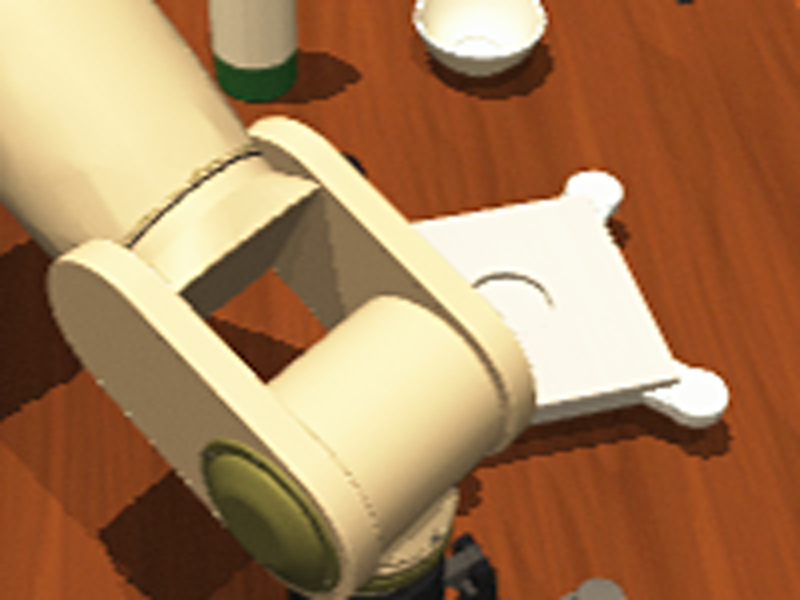

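```bash
python3 - <<'E'
from h import *
s=sense(); print(s['eef_pos'],wray((314.5,216.5),68,s))
im,d=capture('wrist'); save('wr3c',im[150:270,250:400],5)
for c,R in (('top',np.s_[195:235,425:465]),):
    im,d=capture(c);P=cloud(c,d)[R].reshape(-1,3);q=P[(P[:,2]>58)&(P[:,2]<80)];print(len(q))
print([(x['centre'],x['p']) for x in pinpoint('wrist','weight')])
E
```

```text
[ 435.76305363 -309.08103473  154.33699369] [ 435.91071378 -316.23279283   68.        ]
0
[([497.4, 148.8], 0.86), ([317.7, 195.4], 0.72), ([398.2, 326.1], 0.7), ([298.7, 282.3], 0.63)]
```

View pics/wr3c.png

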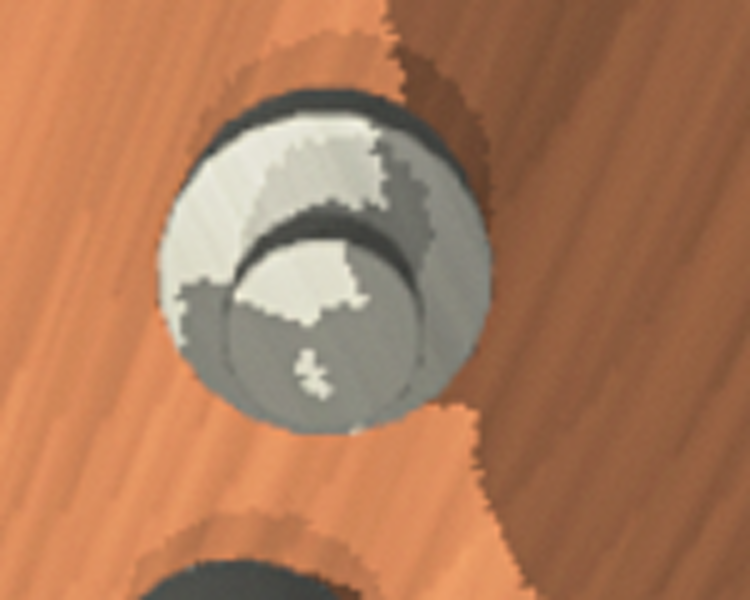

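```bash
python3 -m crank '{"dp":[[0,-0.6,-3.5],[-0.1,0,-4],[0,0,-3.5],[0,0,-0.4],[0,0,0],[0,0,0],[0,0,0],[0,0,0],[0,0,0],[0,0,0]],"delta_rot":[[0,0,0],[0,0,0],[0,0,0],[0,0,0],[0,0,0],[0,0,0],[0,0,0],[0,0,0],[0,0,0],[0,0,0]],"claw":[0,0,0,0,0,80,110,140,170,200]}' 40; python3 -m crank '{"dp":[[0,0,0],[0,0,0],[0,0,0]],"delta_rot":[[0,0,0],[0,0,0],[0,0,0]],"claw":[210,210,210]}' 40; python3 - <<'E'
from h import *
s=st()
im,d=capture('wrist');save('wr4',im)
E
```

```text
time_s: 11.3
eef_pos: [434.9, -315.8, 41.3]
ee_rot: [0.001, 0.56, 0.829, -0.0]
force: [-1.1, 1.9, 6.3]
grip_width: 0.36
time_s: 11.6
eef_pos: [434.9, -315.8, 41.3]
ee_rot: [0.001, 0.56, 0.829, -0.0]
force: [-0.2, 1.6, 6.6]
grip_width: 0.358
{'time_s': 11.6, 'joints': [-0.846, 0.565, 1.668, -0.0, 0.907, -1.229], 'dq': [-0.0, 0.001, -0.001, 0.001, 0.001, 0.0], 'tau': [-0.279, -43.341, -19.046, -0.004, -0.433, 0.029], 'eef_pos': [434.905, -315.813, 41.323], 'ee_rot': [0.001, 0.56, 0.829, -0.0], 'force': [-0.164, 1.592, 6.603], 'wrist_torque': [0.147, 0.16, 0.025], 'grip_width': 0.358}
```

View pics/wr4.png

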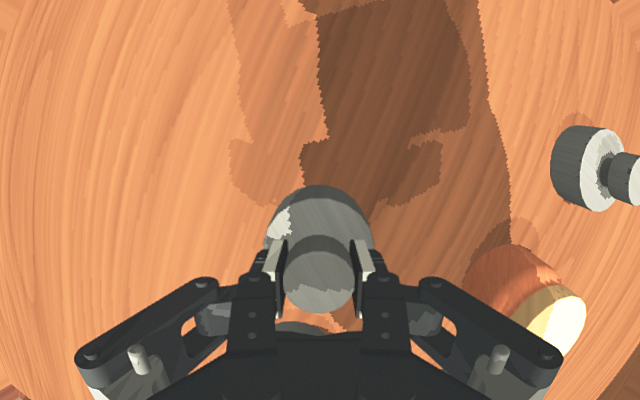

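```bash
python3 -m crank '{"dp":[[0,0,1],[0,0,3],[0,0,4],[0,0,4],[0,0,0.5],[0,0,0],[0,0,0]],"delta_rot":[[0,0,0],[0,0,0],[0,0,0],[0,0,0],[0,0,0],[0,0,0],[0,0,0]],"claw":[215,215,215,215,215,215,215]}' 60; cat >> h.py <<'E'
def recess(cam,n=3):
    D=np.mean([capture(cam)[1] for _ in range(n)],0)
    P=cloud(cam,D); X=P.reshape(-1,3)
    from scipy.optimize import minimize
    k=(np.hypot(X[:,0]-585,X[:,1]-73)<60)&(X[:,2]>40)&(X[:,2]<75);L=X[k]
    def cost(p): # soft disc model
        r=np.hypot(L[:,0]-p[0],L[:,1]-p[1]); return np.mean((L[:,2]-(p[2]-8/(1+np.exp((r-33)/1.5))))**2)
    best=min((minimize(cost,[585+a,73+b,60],method='Nelder-Mead') for a in(-4,4) for b in (-4,4)),key=lambda o:o.fun)
    print(cam,'recess',np.round(best.x,2),round(best.fun,2),len(L))
E
python3 - <<'E'
from h import *
s=st()
recess('top');recess('side')
im,d=capture('top');save('t5',im)
im,d=capture('side');save('s5',im)
E
```

```text
time_s: 12.35
eef_pos: [433.7, -314.6, 163.0]
ee_rot: [-0.002, 0.56, 0.829, 0.001]
force: [-0.4, 0.5, -8.3]
grip_width: 0.354
{'time_s': 12.35, 'joints': [-0.846, 0.401, 1.56, 0.0, 1.185, -1.229], 'dq': [0.001, 0.011, -0.0, -0.001, 0.002, -0.002], 'tau': [0.055, -49.269, -27.944, -0.001, -0.018, 0.0], 'eef_pos': [433.744, -314.605, 162.993], 'ee_rot': [-0.002, 0.56, 0.829, 0.001], 'force': [-0.369, 0.464, -8.262], 'wrist_torque': [0.025, 0.007, -0.02], 'grip_width': 0.354}
top recess [584.21  73.48  60.36] 3.66 1479
side recess [584.67  73.37  59.71] 2.0 555
```

View pics/t5.png

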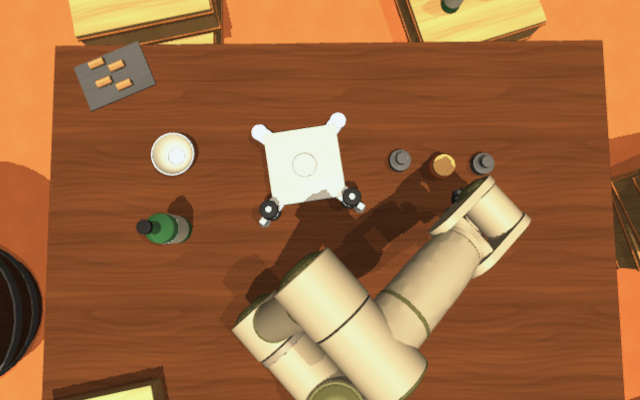

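View pics/s5.png

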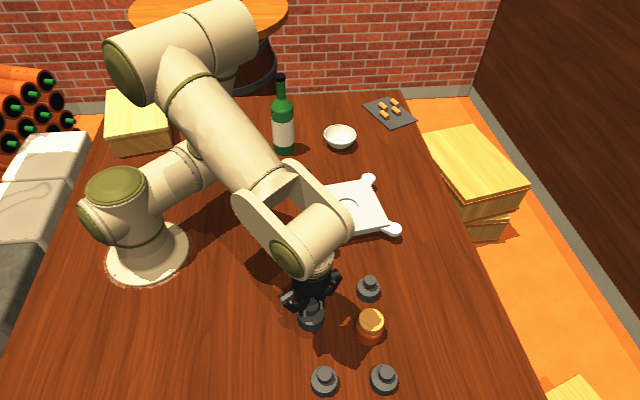

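```bash
python3 -m crank '{"dp":[[1,3,1],[1,3,1],[1.7,4.3,0],[1.7,4.3,0],[1.7,4.3,0],[1.7,4.3,0],[1.7,4.3,0],[1.7,4.3,0],[1.7,4.3,0],[0.8,2,0]],"delta_rot":[[0,0,0],[0,0,0],[0,0,0],[0,0,0],[0,0,0],[0,0,0],[0,0,0],[0,0,0],[0,0,0],[0,0,0]],"claw":[215,215,215,215,215,215,215,215,215,215]}' 60; python3 -m crank '{"dp":[[0,0,-1.5],[0,0,-1.5],[0,0,-1],[0,0,0],[0,0,0]],"delta_rot":[[0,0,0],[0,0,0],[0,0,0],[0,0,0],[0,0,0]],"claw":[215,215,215,215,215]}' 60
python3 - <<'E'
from h import *
np.set_printoptions(suppress=True,precision=2)
s=st()
for c in ('top','side'):
    im,d=capture(c);save(c+'6',im[120:260,240:440],4); np.save(c+'6.npy',im);np.save(c+'6d.npy',d)
im,d=capture('wrist');save('wr6',im)
E
```

```text
time_s: 13.75
eef_pos: [582.1, 69.1, 185.0]
ee_rot: [-0.0, 0.559, 0.829, 0.0]
force: [0.0, -1.3, -7.7]
grip_width: 0.352
time_s: 14.25
eef_pos: [581.8, 65.3, 145.8]
ee_rot: [0.0, 0.56, 0.829, 0.0]
force: [-0.2, -0.3, -6.7]
grip_width: 0.353
{'time_s': 14.25, 'joints': [-0.088, 0.519, 1.425, 0.0, 1.197, -0.47], 'dq': [-0.002, -0.011, -0.011, -0.001, -0.001, -0.002], 'tau': [0.087, -52.107, -26.374, -0.003, 0.013, 0.0], 'eef_pos': [581.828, 65.312, 145.753], 'ee_rot': [0.0, 0.56, 0.829, 0.0], 'force': [-0.242, -0.272, -6.682], 'wrist_torque': [0.002, -0.052, -0.001], 'grip_width': 0.353}
```

View pics/side6.png

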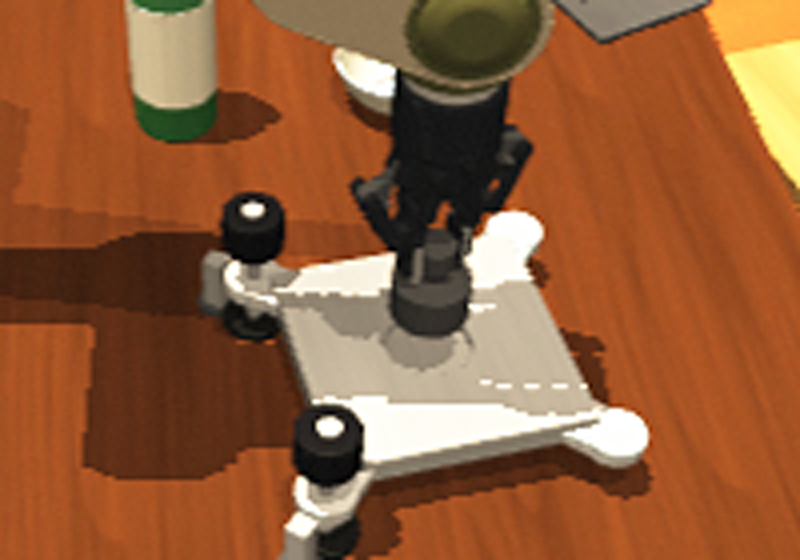

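View pics/wr6.png

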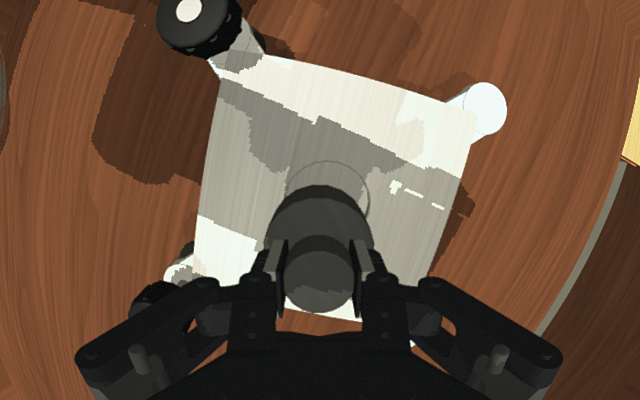

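View pics/top6.png

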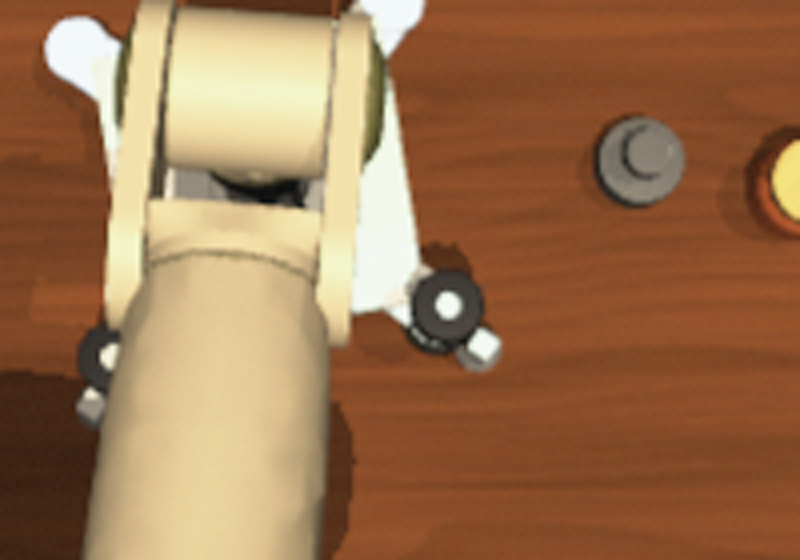

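```bash
python3 - <<'E'
from h import *
from scipy.optimize import least_squares
np.set_printoptions(suppress=True,precision=2)
s=sense();e=np.array(s['eef_pos']);print('eef',e)
print('knob-tcp by wrist',wray((320,281),e[2]+26.7,s)-e)
im,d=capture('wrist'); save('wr6c',im[145:325,240:400],4)
d=np.load('side6d.npy');P=cloud('side',d)[150:220,320:370].reshape(-1,3)
zb=e[2]-41.3
q=P[(P[:,2]>zb+6)&(P[:,2]<zb+30)&(np.hypot(P[:,0]-582,P[:,1]-66)<45)]
f=least_squares(lambda p:np.hypot(q[:,0]-p[0],q[:,1]-p[1])-30,[582,66],loss='soft_l1');print('side disc',f.x,len(q),np.abs(f.fun).mean())
q=P[(P[:,2]>zb+50)&(P[:,2]<zb+66)&(np.hypot(P[:,0]-582,P[:,1]-66)<22)]
f=least_squares(lambda p:np.hypot(q[:,0]-p[0],q[:,1]-p[1])-16,[582,66],loss='soft_l1');print('side knob',f.x,len(q),np.abs(f.fun).mean())
E
```

```text
eef [581.99  65.34 146.17]
knob-tcp by wrist [ 0.95  0.55 26.7 ]
side disc [580.61  66.77] 113 0.9187460937229828
side knob [581.21  66.69] 53 2.1213760125824996
```

View pics/wr6c.png

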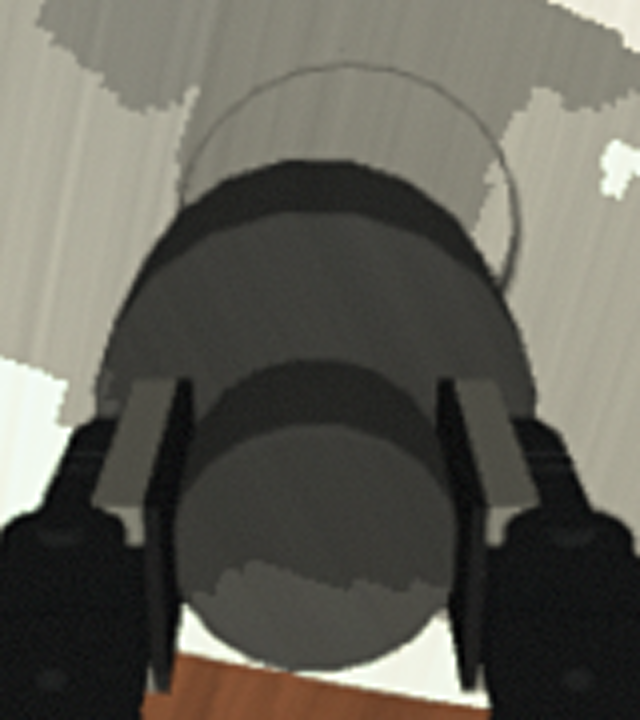

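```bash
python3 - <<'E'
from h import *
from scipy.optimize import least_squares
np.set_printoptions(suppress=True,precision=2)
s=sense();e=np.array(s['eef_pos'])
def f(pts,z,r):
    W=np.array([wray((240+x/4,145+y/4),z,s) for x,y in pts])[:,:2]
    o=least_squares(lambda p:np.hypot(W[:,0]-p[0],W[:,1]-p[1])-r,W.mean(0)); return o.x,o.fun
print('rim',f([(182,190),(215,130),(265,90),(350,64),(420,73),(470,105),(500,155),(518,210),(516,255)],60,33))
for zb in (e[2]-41.3,):
  print('wt bottom',f([(310,160),(230,180),(390,172),(180,216),(440,198),(140,275)],zb,30))
  print('wt disctop',f([(320,212),(250,222),(200,245),(150,285),(400,225),(450,253),(490,285),(520,330)],zb+34,30))
E
```

```text
rim (array([587.52,  71.69]), array([ 0.26, -0.32, -0.77, -0.17,  0.74,  0.73, -0.55, -0.29, -0.38]))
wt bottom (array([583.86,  63.88]), array([-0.19, -0.08, -0.03, -0.03,  0.28,  0.24]))
wt disctop (array([583.69,  63.92]), array([ 0.13,  0.11, -0.1 , -0.19,  0.21, -0.17,  0.02, -0.17]))
```

```bash
python3 -m crank '{"dp":[[0.4,0.7,0],[0,0,-1.5],[0,0,-1.8],[0,0,-0.5],[0,0,0],[0,0,0]],"delta_rot":[[0,0,0],[0,0,0],[0,0,0],[0,0,0],[0,0,0],[0,0,0]],"claw":[215,215,215,215,215,215]}' 60
python3 - <<'E'
from h import *
s=st()
im,d=capture('wrist');save('wr7c',im[145:325,240:400],4)
im,d=capture('side');save('side7',im[120:260,240:440],4);np.save('side7d.npy',d)
from scipy.optimize import least_squares
e=s['eef_pos'];P=cloud('side',d)[150:230,320:370].reshape(-1,3);zb=e[2]-41.3
q=P[(P[:,2]>zb+6)&(P[:,2]<zb+30)&(np.hypot(P[:,0]-585,P[:,1]-73)<45)]
f=least_squares(lambda p:np.hypot(q[:,0]-p[0],q[:,1]-p[1])-30,[585,73],loss='soft_l1');print('side disc',f.x,len(q),np.abs(f.fun).mean())
E
```

```text
time_s: 15.05
eef_pos: [586.2, 72.6, 108.2]
ee_rot: [0.001, 0.56, 0.829, 0.0]
force: [-0.2, 0.5, -7.3]
grip_width: 0.349
{'time_s': 15.05, 'joints': [-0.075, 0.571, 1.447, 0.0, 1.122, -0.458], 'dq': [-0.002, -0.008, 0.001, -0.0, -0.002, -0.0], 'tau': [0.05, -53.569, -25.517, -0.003, 0.018, 0.003], 'eef_pos': [586.155, 72.603, 108.211], 'ee_rot': [0.001, 0.56, 0.829, 0.0], 'force': [-0.197, 0.542, -7.297], 'wrist_torque': [0.001, 0.017, 0.023], 'grip_width': 0.349}
side disc [584.6508332   74.01985093] 112 0.9335812192908214
```

View pics/wr7c.png

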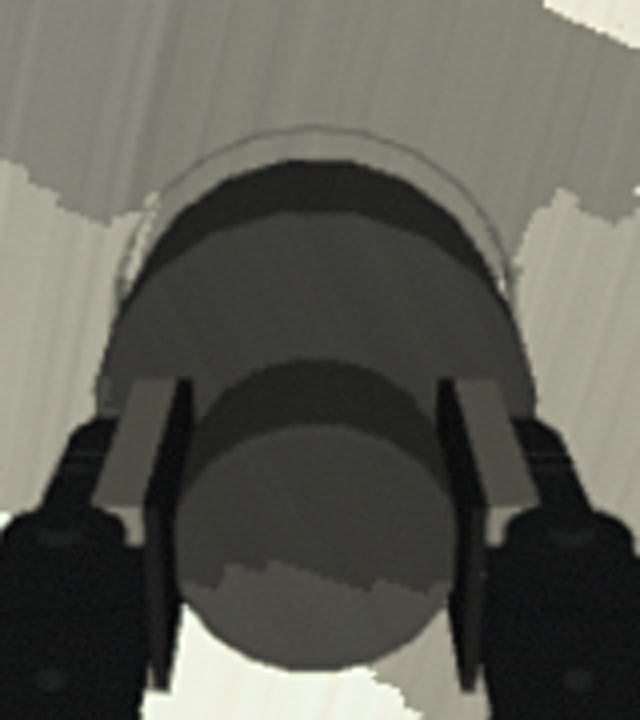

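View pics/side7.png

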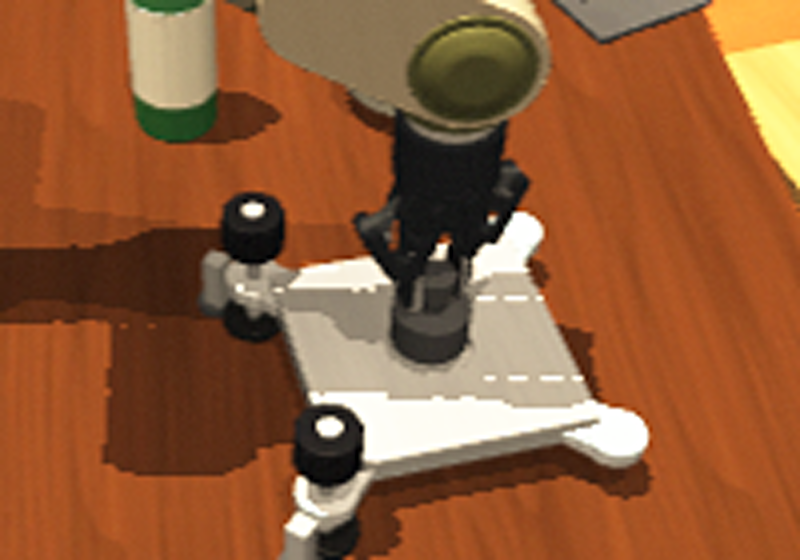

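```bash
python3 - <<'E'
from h import *
from scipy.optimize import least_squares
np.set_printoptions(suppress=True,precision=2)
s=sense();e=np.array(s['eef_pos']);zb=e[2]-41.3;print(e,zb)
def f(pts,z,r):
    W=np.array([wray((240+x/4,145+y/4),z,s) for x,y in pts])[:,:2]
    o=least_squares(lambda p:np.hypot(W[:,0]-p[0],W[:,1]-p[1])-r,W.mean(0)); return o.x,o.fun
print('rim',f([(120,285),(135,235),(165,190),(205,152),(255,132),(315,126),(370,132),(420,153),(465,190),(500,240),(513,285)],60,33))
print('wt bottom',f([(310,160),(230,180),(390,172),(180,216),(440,198),(140,275)],zb,30))
E
```

```text
[586.15  72.5  108.33] 67.02677542185654
rim (array([587.39,  71.76]), array([-0.37, -0.2 , -0.09,  0.57,  0.24, -0.21, -0.04, -0.09, -0.23,
        0.02, -0.04]))
wt bottom (array([588.16,  71.01]), array([-0.19, -0.08, -0.03, -0.03,  0.28,  0.24]))
```

```bash
python3 -m crank '{"dp":[[0,0,-0.5],[0,0,-0.4],[0,0,-0.3],[0,0,-0.2],[0,0,0],[0,0,0]],"delta_rot":[[0,0,0],[0,0,0],[0,0,0],[0,0,0],[0,0,0],[0,0,0]],"claw":[215,215,215,215,215,215]}' 60
python3 - <<'E'
from h import *
s=st()
E
```

```text
time_s: 15.75
eef_pos: [585.7, 72.4, 93.4]
ee_rot: [0.0, 0.56, 0.829, 0.0]
force: [0.7, -0.9, -5.1]
grip_width: 0.348
{'time_s': 15.75, 'joints': [-0.075, 0.588, 1.461, -0.0, 1.092, -0.458], 'dq': [-0.002, -0.001, 0.002, -0.001, 0.001, 0.0], 'tau': [0.146, -54.075, -25.162, 0.055, -0.023, 0.002], 'eef_pos': [585.683, 72.448, 93.37], 'ee_rot': [0.0, 0.56, 0.829, 0.0], 'force': [0.655, -0.908, -5.106], 'wrist_torque': [-0.019, 0.011, -0.029], 'grip_width': 0.348}
```

```bash
python3 -m crank '{"dp":[[0,0,-0.1],[0,0,0],[0,0,0]],"delta_rot":[[0,0,0],[0,0,0],[0,0,0]],"claw":[215,215,215]}' 60
python3 - <<'E'
from h import *
s=st()
im,d=capture('wrist');save('wr8c',im[145:325,240:400],4)
E
```

```text
time_s: 16.05
eef_pos: [585.9, 72.4, 93.2]
ee_rot: [0.001, 0.56, 0.829, 0.0]
force: [-2.8, -0.9, 5.7]
grip_width: 0.349
{'time_s': 16.05, 'joints': [-0.075, 0.589, 1.461, -0.0, 1.091, -0.458], 'dq': [-0.001, -0.001, 0.001, 0.001, -0.002, -0.001], 'tau': [0.236, -47.705, -22.871, 0.293, -0.964, -0.005], 'eef_pos': [585.904, 72.408, 93.199], 'ee_rot': [0.001, 0.56, 0.829, 0.0], 'force': [-2.824, -0.916, 5.69], 'wrist_torque': [-0.179, 0.736, -0.005], 'grip_width': 0.349}
```

View pics/wr8c.png

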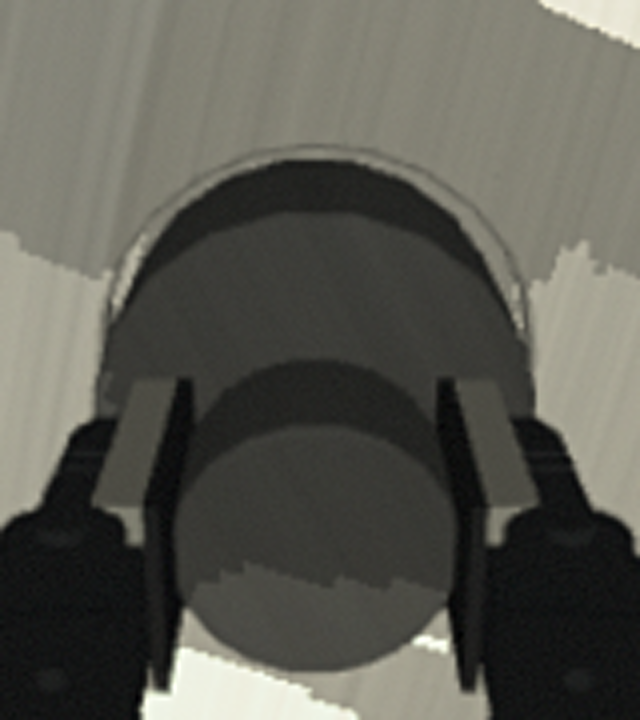

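```bash
python3 -m crank '{"dp":[[0,0,0],[0,0,0],[0,0,0],[0,0,0],[0,0,0],[0,0,0]],"delta_rot":[[0,0,0],[0,0,0],[0,0,0],[0,0,0],[0,0,0],[0,0,0]],"claw":[150,130,100,60,20,0]}' 20
python3 -m crank '{"dp":[[0,0,1],[0,0,3],[0,0,4],[0,0,4],[-3,0,2],[-4,0,0],[-4,0,0],[-4,0,0],[-4,0,0],[0,0,0]],"delta_rot":[[0,0,0],[0,0,0],[0,0,0],[0,0,0],[0,0,0],[0,0,0],[0,0,0],[0,0,0],[0,0,0],[0,0,0]],"claw":[0,0,0,0,0,0,0,0,0,0]}'
python3 - <<'E'
from h import *
s=st()
C=np.array([584.7,73])
for c in ('top','side','top','side'):
    im,d=capture(c);tilt(c,d,C,.154);save(c+'9',im,1)
save('side9c',im[120:260,240:440],4);np.save('side9d.npy',d)
from scipy.optimize import least_squares
P=cloud('side',d)[150:230,320:370].reshape(-1,3);zb=52
q=P[(P[:,2]>zb+12)&(P[:,2]<zb+30)&(np.hypot(P[:,0]-585,P[:,1]-73)<45)]
f=least_squares(lambda p:np.hypot(q[:,0]-p[0],q[:,1]-p[1])-30,[585,73],loss='soft_l1');print('side disc',f.x,len(q))
q=P[(P[:,2]>zb+62)&(np.hypot(P[:,0]-585,P[:,1]-73)<25)];print('knob top z',np.median(q[:,2]),len(q))
q=P[(P[:,2]>zb+28)&(P[:,2]<zb+40)&(np.hypot(P[:,0]-585,P[:,1]-73)<26)&(np.hypot(P[:,0]-585,P[:,1]-73)>18)];print('disc top z',np.median(q[:,2]),len(q))
E
```

```text
time_s: 16.7
eef_pos: [585.6, 72.5, 92.3]
ee_rot: [0.0, 0.56, 0.829, 0.0]
force: [0.3, 0.3, 0.1]
grip_width: 0.998
time_s: 17.7
eef_pos: [392.2, 72.9, 233.1]
ee_rot: [0.0, 0.56, 0.829, 0.0]
force: [1.2, -0.2, -0.8]
grip_width: 1.001
{'time_s': 17.7, 'joints': [-0.112, 0.028, 1.835, -0.0, 1.279, -0.495], 'dq': [-0.003, 0.084, -0.121, 0.002, -0.021, 0.008], 'tau': [0.131, -29.32, -23.333, -0.044, 0.159, -0.086], 'eef_pos': [392.197, 72.939, 233.062], 'ee_rot': [0.0, 0.56, 0.829, 0.0], 'force': [1.211, -0.209, -0.798], 'wrist_torque': [0.01, 0.012, 0.006], 'grip_width': 1.001}
top n 3082 28692 sd 2.59 2.72 table [-0.0015  0.001   0.3945] rel [-1.30000e-03  1.70000e-03  6.00044e+01] knobL 0.066 knobR -0.008 tilt 0.0021
side n 1783 21939 sd 1.66 1.84 table [-0.0005  0.0012 -0.3706] rel [-4.00000e-04 -7.00000e-04  5.99603e+01] knobL -0.008 knobR 0.024 tilt 0.0008
top n 3058 28574 sd 2.6 2.74 table [-0.0013  0.001   0.4364] rel [-2.10000e-03  3.00000e-04  5.99093e+01] knobL 0.052 knobR 0.039 tilt 0.0021
side n 1788 21935 sd 1.66 1.84 table [-0.0004  0.0012 -0.357 ] rel [-2.00000e-03  9.00000e-04  5.99295e+01] knobL 0.065 knobR 0.024 tilt 0.0022
side disc [584.56472933  73.60269988] 80
knob top z 119.06244478146613 78
disc top z 86.19915416271289 68
```

View pics/side9c.png

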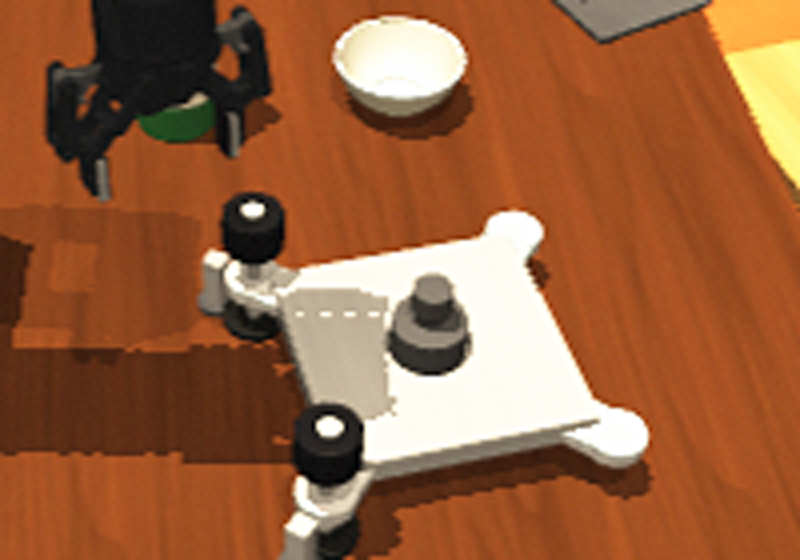

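View pics/top9.png

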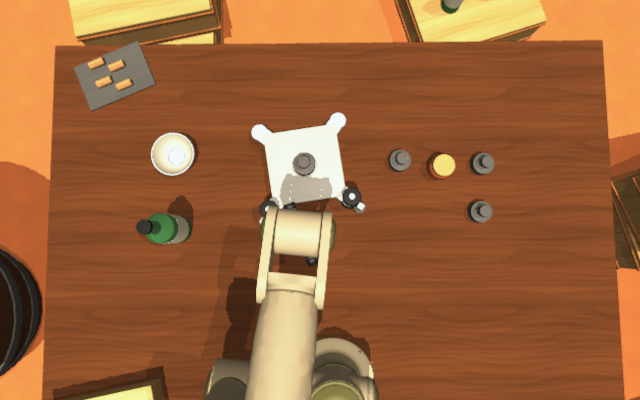

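The weight sits in the recess: the disc centre matches the recess to about 0.3 mm, its top is at 86 mm as expected, and the tilt reads about 0.002 rad. The bystanders are in place and the arm is clear.

```bash
python3 -m crank '{"dp":[[0,0,0],[0,0,0],[0,0,0]],"delta_rot":[[0,0,0],[0,0,0],[0,0,0]],"claw":[0,0,0]}'; python3 - <<'E'
from rig import *
print(finish_job())
E
```

```text
time_s: 18.2
eef_pos: [395.9, 72.5, 232.1]
ee_rot: [-0.0, 0.56, 0.829, -0.0]
force: [0.5, 0.2, -0.9]
grip_width: 0.998
the job is handed in; nothing more can be done
None
```

The scale is level, the check weight is seated knob up in the recess, and I handed the job in at about 18 s of the 61 s allowed. No verdict is reported.

- **Levelling:** I turned the left knob 80° counter-clockwise and the right knob 78° clockwise. I checked level from plane fits to the platform's depth image, not from the gauge posts. Before loading, the tilt read 0.001 to 0.003 rad. With the weight in place it read 0.001 to 0.002 rad, against a limit of 0.012.
- **Weight:** I took the one nearest the base (top view, pixel 445, 219) and lowered it until it touched the recess floor before releasing. In the side view its disc centre is about 0.3 mm from the recess centre, and its disc top is at 86 mm, as expected for a weight on the floor.
- **Bystanders:** the bottle, jar and bowl look unmoved in the final pictures. I did not measure their positions again.
- **Disagreements:** the arm, wrist camera and fixed cameras differed by 2 to 5 mm on absolute positions. I placed the weight using relative measurements, which agreed to about 1.5 mm. No check failed.

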